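# Switch the board tester off and unload the board

## Robot

A 6-joint arm with a two-finger parallel gripper is mounted at the origin on a cart in front of the work surface, level with it; the furniture and walls round the work are solid. World frame = base frame: x ahead of the robot, y to its left, z up, the work surface at z = 0. Lengths are in m, angles in rad, forces in N, time in s.
With the tool pointing down it reaches from about 0.25 to 0.775 m from the base axis. Payload 4 kg.
Tool frame: the origin (TCP) lies where the fingers leave the gripper's body, on its centre line; the fingertips stand 97 mm ahead of it and the grasp point (between the pads) lies 78 mm ahead of it; z points along the fingers, y is the line along which they close (so a half turn about z gives the same grasp; the last joint's range is limited). The gripper opens to 94 mm and grips with 3 to 60 N. Pads are 16 mm wide; open, the fingers measure 119 mm over their backs; the gripper's body (75 mm by 177 mm) begins 78 mm behind the grasp point.
Start: joints at [1.144, 0.087, 1.371, -0, 1.684, -0.103], TCP at [0.175, 0.521, 0.303] pointing down, gripper open.
Joint ranges: [-3.1, 3.1], [-0.76, 2.03], [0.27, 2.55], [-1.08, 4.22], [0.17, 2.65], [-2.57, 2.57]. Speed limits (rad/s): [2.79, 2.79, 3.14, 3.14, 3.14, 3.14].

## Interface

Orientations are given as [roll, pitch, yaw] about the fixed x, y, z axes, in that order (R = Rz(yaw) Ry(pitch) Rx(roll)).
In Python, from bench import robot, eyes gives the robot as it stands. The module is installed in compiled form; this text tells all that it offers.
- The arm moves only by the tool carry_out, never from a script. Its argument "deltas" is a list of rows, each an object of numbers: "dx", "dy", "dz": the shift along the tool's x, y, z each as a share of 0.02 m, from -1 to 1; "wx", "wy", "wz": the turn, a rotation vector about the tool's x, y, z each as a share of 0.12 rad, from -1 to 1; "gripper": the closure in counts, from 0 (fully open) to 255 (shut). In form: [{"dx": .., "dy": .., "dz": .., "wx": .., "wy": .., "wz": .., "gripper": ..}, ...]. A call has 1 to 20 rows; each row shifts and turns the commanded pose from where the row before left it, along the tool's axes as they then stand; what a row does not reach is not made up. A row lasts 1/12 s, in which the tool goes at most 41.7 mm and 7.16 degrees, less where a joint would pass 70% of its speed; a pose out of reach is approached as far as the arm can. A call with a number of a shift or a turn outside -1 to 1 is refused whole. A call with a gripper value outside its range is refused whole. The fingers move at their own pace and stop on an object; the grip force is fixed at half the most. Time passes only in rows, so rows that do not move let the fingers close. It gives the time, the measured TCP pose, the force, the opening and the grip force at its end, in the units of the state.
- robot.get_obs(): the state, without advancing time (a new reading comes with each control period).
- eyes.snapshot(name): name is "scene" or "top" or "wrist"; returns the picture (420x560x3 uint8, red, green, blue); there is no depth.
- eyes.get_calibration(name): a dict with "fovy" (degrees; the focal length in pixels is half the picture's height over the tangent of half this angle, whatever the lens; pixels are square), "cx", "cy" (the principal point, pixels), "k1" (the pictures are not rectified: a ray, as slopes to the right and down, at radius r is drawn at 1 + k1 r^2 times it, then the intrinsics apply), "R" (3x3) and "t" (3): a world point X has camera coordinates R X + t. Camera axes: x right, y down, z forward; pixel columns grow to the right and rows downward; lengths in m; the calibration is good to about 2 mm. A picture is of the moment at which its call begins: read the wrist's pose just before it. get_calibration takes no time and is no camera call; for the wrist camera it gives the pose at the moment of the call.
- robot.close_job(): hands the job in; it is judged then, once.
The state is a dict: "time": time; "joint_positions": joint angles; "qvel": joint speeds; "joint_torque": joint torques, N m; "tool_pos": TCP position; "ee_rot": TCP orientation; "wrist_force": force on the tool from outside, world axes, zero at the start; "wrist_torque": the same for the moment, N m; "width": finger opening in m; "finger_force": force on a finger pad.
Only numpy, scipy, OpenCV 4.12 (cv2) and the standard library are available. Lean on these libraries where they do the work, as an engineer would, in place of code of your own. Each camera call takes 0.05 s, during which the arm holds its last target. There are 200 camera calls.

## Task

The test is finished: turn the tester's selector knob to its off position, the one marked with a single solid bar. Then swing the spring-loaded hold-down finger up until it stays open, lift the circuit board out and lay it gently, flat and relay side up, in the empty bay of the wooden tray. Leave the selector at off and the finger open, and do not disturb the other board or the things lying about.

Things in the scene. Friction and masses are not known exactly. Their poses are not given: they have to be found in the camera images.
- tester: Board tester fixed to the bench: grey box 150 (x) x 220 (y) x 30 mm high. Origin at the centre of its underside; x points away from the operator, y to the left, z up. The selector knob stands on the top at x -10, y +66; the nest with the board is centred at x -20, y -45; the hold-down finger is hinged behind the nest. May stand on the left or the right of the bench, tray on the other side.
- selector (a joint): Angle of the selector knob in rad, counter-clockwise from above positive, 0 when its pointer is along the tester's x axis. It clicks into four positions 40 degrees apart: -1.047 (one white dot), -0.349 (solid white bar: OFF), +0.349 (two dots), +1.047 (three dots); end stops 0.1 beyond the outer ones. It starts near the two-dot or three-dot position or between them. About 0.1 Nm takes it over a click; it springs to the nearest position when let go.
- selector_grip (a point): Point on the knob's axis inside its black bar handle, 61 mm above the bench and 8 mm under the bar's top. The bar is 56 long, 14 wide, 30 mm tall, standing on a 58 mm round skirt whose top is 40 mm above the bench. The x axis of this point runs along the bar to the end with the white pointer line; z is up.
- finger (a joint): Angle of the steel hold-down finger in rad: 0 down on the board, growing as it is lifted, end stop 2.0 (standing up, leaning back away from the nest). The over-centre spring presses it down (about 5 N to lift at the bar) below 0.8 and throws it open above 0.8, where it stays open.
- finger_bar (a point): Grip point on the finger's lifting bar, a round steel bar 10 mm thick. The bar starts at the free end of the finger and sticks out 62 mm sideways along the tester's -y; this point lies on its centre line 42 mm out from the finger's middle, 72 mm above the bench when the finger is down, free in front, behind and below (board top 41 mm above bench). It swings on an arc about finger_hinge.
- finger_hinge (a point): Point on the fixed hinge axis of the finger, 58 mm above the bench, level along the tester's y axis beside finger_bar. With the finger down, the bar is 60 mm in front (tester -x) of it and 14 mm above it; opening swings the bar up and then backwards (positive turn about the tester's y).
- board: Green circuit board 100 (x) x 64 (y) x 3 mm, 120 g, origin at the centre of its underside, z up. In the nest its axes are those of the tester and its underside is 38 mm above the bench, between low corner fences (6 mm above its underside); the finger holds it down at x +22. A black relay block 36 (x) x 28 (y) x 36 mm tall stands on it at x -22, y 0: its handle. Either way round in the tray will do.
- board_grip (a point): Point on the board inside the relay block: x -22, y 0, 31 mm above the board's underside (8 mm under the block's top), axes as the board.
- tray: Low wooden tray fixed to the bench, 130 (x) x 185 (y) x 16 mm high, walls and floor 5 mm, parted by one wall into two bays of 120 (x) x 85 (y) mm. Origin at the centre of its underside. May be turned any way. The +y bay holds a finished board, the -y bay is empty.
- tray_free (a point): Centre of the floor of the empty bay (5 mm above the bench), x along the bay's 120 mm length; axes as the tray.
- done_board: The finished board, the same in shape, lying in the other bay: leave it.
- coil: Bystander: black transformer about 62x84x88 mm tall, loose, between tester and tray at the back; origin at the centre of its underside.
- spool: Bystander: solder spool 54 mm across, 55 tall, loose, between tester and tray at the front; origin at the centre of its underside.
- meter: Bystander: multimeter 162x80x48 mm, loose, at the left; origin at the centre of its underside.
- cutters: Bystander: side cutters 58x127x15 mm, loose, at the right edge.
- driver: Bystander: screwdriver 29x210x30 mm, loose, in front at the right.
- marker: Bystander: marker pen 14x132x15 mm, loose, lying between tester and tray.

How it is judged:
By the outcome, as a careful person would: the job done as asked, in the order asked, and still so for the second after the job is handed in, with the robot touching nothing.
It also fails if it takes over 64 s, if anything falls off the work surface, if the arm or the gripper's body presses on something with over 40 N, if the wrist force passes 120 N, or if a joint passes its speed limit or range.

## Working session

There is one attempt and no reset: what is moved stays moved. The work goes in short steps, Python scripts to look and compute and a tool call to move; the robot and the scene stay as the last step left them, time stands still between calls to the robot, and variables do not carry over. Pictures are saved under pics/ and viewed, at most 10 in all, crops included, and the job is handed in when it is done.

Besides the shell and the picture viewer there is one more tool, called by a JSON object that holds its "fn" and its "kwargs". carry_out: Moves the arm, as the interface text tells. Shift numbers are shares of 0.02 m and turn numbers shares of 0.12 rad, none past 1 either way. Its arguments: {"type":"object","properties":{"deltas":{"type":"array","items":{"type":"object","properties":{"dx":{"type":"number"},"dy":{"type":"number"},"dz":{"type":"number"},"wx":{"type":"number"},"wy":{"type":"number"},"wz":{"type":"number"},"gripper":{"type":"number"}}}}},"required":["deltas"]}

```bash
mkdir -p pics; python3 - <<'E'
from bench import robot, eyes
import cv2
for n in ("top","scene"):
    cv2.imwrite(f"pics/{n}0.png",cv2.resize(eyes.snapshot(n)[:,:,::-1],(800,600),interpolation=cv2.INTER_CUBIC))
    print(n,eyes.get_calibration(n))
o=robot.get_obs();print(o)
E
```

```text
top {'fovy': 43.289899298702196, 'cx': 279.1869815947627, 'cy': 202.7286425837835, 'k1': -0.04319755525832222, 'R': array([[-0.01984858, -0.99980182,  0.00153223],
       [-0.97589587,  0.01904081, -0.21740446],
       [ 0.2173322 , -0.00581046, -0.9760804 ]]), 't': array([0.04057033, 0.54770909, 1.45930683])}
scene {'fovy': 44.711986176496325, 'cx': 275.000522345098, 'cy': 203.23762617944254, 'k1': -0.16810768278940957, 'R': array([[-7.69363259e-01, -6.38811521e-01,  1.25104652e-04],
       [-3.28073182e-01,  3.94952327e-01, -8.58126242e-01],
       [ 5.48131520e-01, -6.60251845e-01, -5.13438738e-01]]), 't': array([0.42261868, 0.21931053, 1.33175278])}
{'time': 0.1, 'joint_positions': array([ 1.14389983e+00,  8.78161258e-02,  1.37205216e+00, -1.69944414e-05,
        1.68364225e+00, -1.03087893e-01]), 'qvel': array([ 0.00090136, -0.00189247, -0.00454622, -0.00016419, -0.00221819,
       -0.00117521]), 'joint_torque': array([ 1.88123828e-03, -3.41248262e+01, -3.03303695e+01,  7.20241084e-02,
        3.03705549e-02, -8.28978136e-05]), 'tool_pos': array([0.17487172, 0.52113208, 0.30168243]), 'ee_rot': array([-3.13968321e+00, -1.80560272e-04,  2.81778198e+00]), 'wrist_force': array([-0.04683082,  0.32203435, -0.65367166]), 'wrist_torque': array([-0.01426581,  0.03373032, -0.00082035]), 'finger_force': 0.0, 'width': 0.0938980190313583}
```

View pics/top0.png

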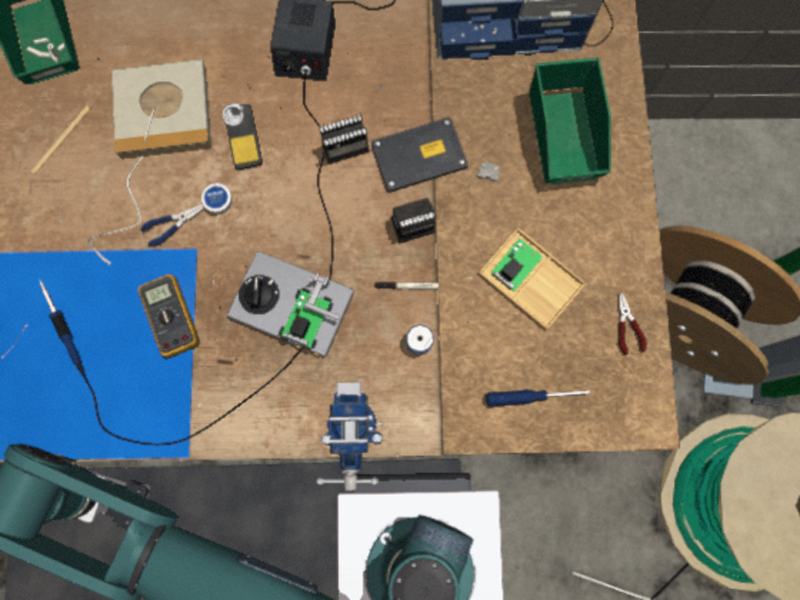

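View pics/scene0.png

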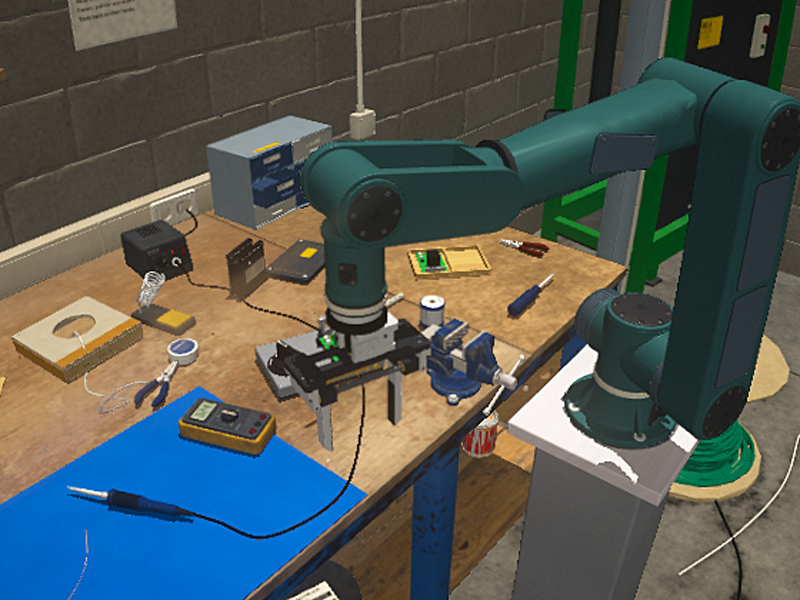

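The top view shows the tester on the left, around (292,303). The knob is at (260,293) and the board at (308,318). The tray is on the right at (530,278), with its empty bay at the lower right. I'll crop in closer for measuring.

```bash
python3 - <<'E'
from bench import robot, eyes
import cv2, numpy as np
im=eyes.snapshot("top")[:,:,::-1]
a=im[170:255,155:255]; b=im[155:240,325:425]
cv2.imwrite("pics/crop.png",np.vstack([np.hstack([cv2.resize(x,None,fx=4,fy=4,interpolation=cv2.INTER_CUBIC) for x in (a,b)])]))
cv2.imwrite("pics/wrist0.png",eyes.snapshot("wrist")[:,:,::-1])
print(eyes.get_calibration("wrist"))
E
```

```text
{'fovy': 65.566757471976, 'cx': 278.97901995724027, 'cy': 212.55944558851562, 'k1': -0.044412986206224206, 'R': array([[ 3.18573065e-01,  9.47897951e-01, -8.23293652e-04],
       [ 9.08457128e-01, -3.05069482e-01,  2.85724095e-01],
       [ 2.70586122e-01, -9.17719276e-02, -9.58311569e-01]]), 't': array([-0.54985198, -0.0302771 ,  0.39254545])}
```

View pics/crop.png

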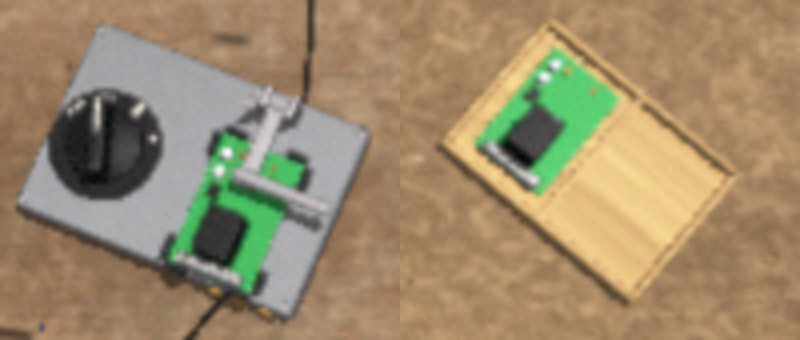

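View pics/wrist0.png

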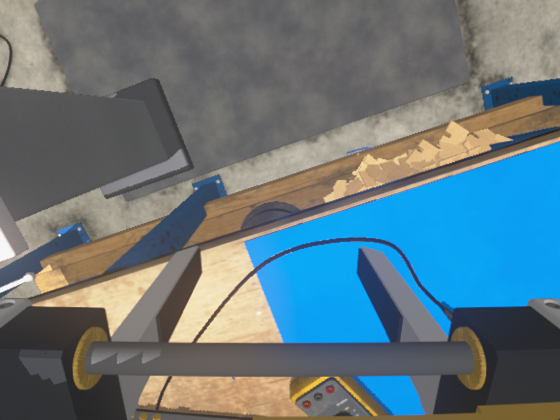

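```bash
cat > h.py <<'E'
import numpy as np, cv2, json
from scipy.optimize import least_squares
from scipy.spatial.transform import Rotation as Ro
from bench import robot, eyes
def K(c):
    f=210/np.tan(np.radians(c["fovy"]/2)); return np.array([[f,0,c["cx"]],[0,f,c["cy"]],[0,0,1.]]),np.array([c["k1"],0,0,0.])
def proj(X,c):
    k,d=K(c); return cv2.projectPoints(np.atleast_2d(np.asarray(X,float)),cv2.Rodrigues(c["R"])[0],c["t"],k,d)[0][:,0]
def ray(px,z,c):
    k,d=K(c); u=cv2.undistortPoints(np.atleast_2d(np.asarray(px,float))[:,None],k,d)[:,0]
    D=np.c_[u,np.ones(len(u))]@c["R"]; C=-c["R"].T@c["t"]
    return C+D*((z-C[2])/D[:,2])[:,None]
def place(p,L):
    L=np.atleast_2d(np.asarray(L,float)); s,k=np.sin(p[2]),np.cos(p[2])
    return np.c_[p[0]+k*L[:,0]-s*L[:,1],p[1]+s*L[:,0]+k*L[:,1],L[:,2]]
def fit(px,L,c,p0):
    r=least_squares(lambda p:(proj(place(p,L),c)-px).ravel(),p0,loss="soft_l1"); return r.x,np.round(r.fun.reshape(-1,2),1)
def go(pos,yaw,grasp=True):
    "shift in tool-axis units (x 20 mm) after first turning wz (x 0.12)"
    o=robot.get_obs(); g=np.array(pos,float)
    if grasp: g[2]+=0.078
    R0=Ro.from_euler("xyz",o["ee_rot"]); 
    yaw=o["ee_rot"][2]+(yaw-o["ee_rot"][2]+np.pi/2)%np.pi-np.pi/2
    R1=Ro.from_euler("xyz",[np.pi,0,yaw])
    d=R1.inv().apply(g-o["tool_pos"])/0.02; w=(R0.inv()*R1).as_rotvec()/0.12
    q6=np.arctan2(g[1],g[0])+np.pi/2-yaw
    print("t %.2f yaw->%.3f q6~%.2f turn(units)"%(o["time"],yaw,q6),w.round(2),"shift(units)",d.round(2),"tcp",o["tool_pos"].round(4))
E
python3 - <<'E'
from h import *
c=eyes.get_calibration("top")
cv=lambda l,ox,oy:(np.array(l,float)+.5)/4-.5+[ox,oy]
L=np.array([[75,110,30],[75,-110,30],[-75,-110,30],[-75,110,30]])/1e3
t,r=fit(cv([(101,27),(370,131),(294,316),(20,207)],155,170),L,c,[.5,.3,.3]);print("tester",t,r.tolist())
L=np.array([[65,92.5,16],[-65,92.5,16],[65,-92.5,16],[-65,-92.5,16]])/1e3
y,r=fit(cv([(150,22),(40,146),(338,177),(232,300)],325,155),L,c,[.5,-.3,.5]);print("tray",y,r.tolist())
P=ray(cv([(97,97),(100,180)],155,170),.069,c);print("knob bar",P);d=P[0]-P[1];print("sel angle",np.arctan2(d[1],d[0])-t[2], P.mean(0), place(t,[[-.01,.066,.069]]))
print("bar crop",ray(cv([(245,182),(327,208)],155,170),.072,c))
json.dump([list(t),list(y)],open("p.json","w"))
E
```

```text
tester [ 0.53217841  0.25099686 -0.3963515 ] [[-0.3, -0.9], [1.0, -0.3], [0.2, 0.8], [-0.9, 0.3]]
tray [ 0.57692751 -0.24700767 -0.73784181] [[-0.3, -0.7], [-0.4, -0.2], [0.8, -0.1], [0.0, 1.7]]
knob bar [[0.57807835 0.31704048 0.069     ]
 [0.51731798 0.31360579 0.069     ]]
sel angle 0.4528198270658703 [0.54769817 0.31532314 0.069     ] [[0.5484333 0.3157408 0.069    ]]
bar crop [[0.51328177 0.21003377 0.072     ]
 [0.49342687 0.15193672 0.072     ]]
```

```bash
python3 - <<'E'
from h import *
go([.52,.26,.222],2.745)
E
```

```text
t 0.20 yaw->2.745 q6~-0.71 turn(units) [-0.01 -0.    0.61] shift(units) [-20.96  -5.38   0.1 ] tcp [0.1749 0.5212 0.302 ]
```

{"fn": "carry_out", "kwargs": {"deltas": [{"wz":0.61},{"dx":-0.5,"dy":-0.13},{"dx":-1,"dy":-0.26},{"dx":-1,"dy":-0.26},{"dx":-1,"dy":-0.26},{"dx":-1,"dy":-0.26},{"dx":-1,"dy":-0.26},{"dx":-1,"dy":-0.26},{"dx":-1,"dy":-0.26},{"dx":-1,"dy":-0.26},{"dx":-1,"dy":-0.26},{"dx":-1,"dy":-0.26},{"dx":-1,"dy":-0.26},{"dx":-1,"dy":-0.26},{"dx":-1,"dy":-0.26},{"dx":-1,"dy":-0.26},{"dx":-1,"dy":-0.26},{"dx":-1,"dy":-0.26},{"dx":-1,"dy":-0.26},{"dx":-1,"dy":-0.26}]}}

```text
invalid input
```

{"fn": "carry_out", "kwargs": {"deltas": [{"dx":-1,"dy":-0.26},{"dx":-0.5,"dy":-0.13},{},{}]}}

```text
invalid input
```

```bash
python3 - <<'E'
from h import *
go([.52,.26,.222],2.745)
c=eyes.get_calibration("wrist"); im=eyes.snapshot("wrist")[:,:,::-1]
cv2.imwrite("pics/w1.png",cv2.resize(im,(800,600),interpolation=cv2.INTER_CUBIC))
json.dump({k:np.asarray(v).tolist() for k,v in c.items()},open("c1.json","w"))
t=json.load(open("p.json"))[0]
print((proj(place(t,np.array([[75,110,30],[75,-110,30],[-75,-110,30],[-75,110,30],[-10,66,69],[2,-87,72],[-42,-45,77]])/1e3),c)*800/560).round())
E
```

```text
t 0.20 yaw->2.745 q6~-0.71 turn(units) [-0.01 -0.    0.61] shift(units) [-20.96  -5.38   0.1 ] tcp [0.1749 0.5212 0.302 ]
[[365. 713.]
 [172. 699.]
 [157. 603.]
 [372. 618.]
 [322. 698.]
 [169. 697.]
 [205. 676.]]
```

View pics/w1.png

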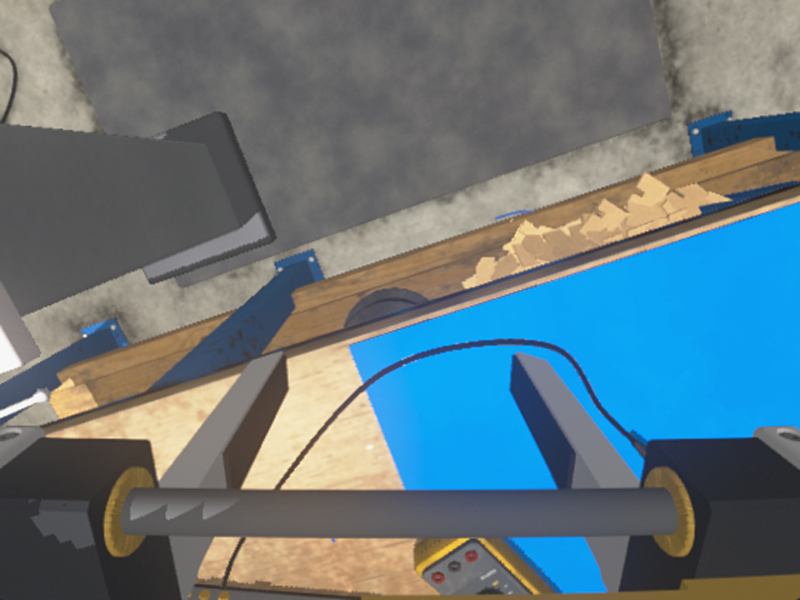

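The view hasn't changed because both move calls were refused, probably because each row needs every key. I'll resend them with all keys filled in.

{"fn": "carry_out", "kwargs": {"deltas": [{"dx":0,"dy":0,"dz":0,"wx":0,"wy":0,"wz":0.61,"gripper":0},{"dx":-0.5,"dy":-0.13,"dz":0,"wx":0,"wy":0,"wz":0,"gripper":0},{"dx":-1,"dy":-0.26,"dz":0,"wx":0,"wy":0,"wz":0,"gripper":0},{"dx":-1,"dy":-0.26,"dz":0,"wx":0,"wy":0,"wz":0,"gripper":0},{"dx":-1,"dy":-0.26,"dz":0,"wx":0,"wy":0,"wz":0,"gripper":0},{"dx":-1,"dy":-0.26,"dz":0,"wx":0,"wy":0,"wz":0,"gripper":0},{"dx":-1,"dy":-0.26,"dz":0,"wx":0,"wy":0,"wz":0,"gripper":0},{"dx":-1,"dy":-0.26,"dz":0,"wx":0,"wy":0,"wz":0,"gripper":0},{"dx":-1,"dy":-0.26,"dz":0,"wx":0,"wy":0,"wz":0,"gripper":0},{"dx":-1,"dy":-0.26,"dz":0,"wx":0,"wy":0,"wz":0,"gripper":0},{"dx":-1,"dy":-0.26,"dz":0,"wx":0,"wy":0,"wz":0,"gripper":0},{"dx":-1,"dy":-0.26,"dz":0,"wx":0,"wy":0,"wz":0,"gripper":0},{"dx":-1,"dy":-0.26,"dz":0,"wx":0,"wy":0,"wz":0,"gripper":0},{"dx":-1,"dy":-0.26,"dz":0,"wx":0,"wy":0,"wz":0,"gripper":0},{"dx":-1,"dy":-0.26,"dz":0,"wx":0,"wy":0,"wz":0,"gripper":0},{"dx":-1,"dy":-0.26,"dz":0,"wx":0,"wy":0,"wz":0,"gripper":0},{"dx":-1,"dy":-0.26,"dz":0,"wx":0,"wy":0,"wz":0,"gripper":0},{"dx":-1,"dy":-0.26,"dz":0,"wx":0,"wy":0,"wz":0,"gripper":0},{"dx":-1,"dy":-0.26,"dz":0,"wx":0,"wy":0,"wz":0,"gripper":0},{"dx":-1,"dy":-0.26,"dz":0,"wx":0,"wy":0,"wz":0,"gripper":0}]}}

```text
time: 1.92
tool_pos: [0.4799, 0.2882, 0.3026]
ee_rot: [-3.141, 0.0, 2.746]
wrist_force: [0.1, 1.1, 0.1]
width: 0.0943
finger_force: 0.0
```

{"fn": "carry_out", "kwargs": {"deltas": [{"dx":-1,"dy":-0.26,"dz":0,"wx":0,"wy":0,"wz":0,"gripper":0},{"dx":-0.5,"dy":-0.13,"dz":0,"wx":0,"wy":0,"wz":0,"gripper":0},{"dx":0,"dy":0,"dz":0,"wx":0,"wy":0,"wz":0,"gripper":0},{"dx":0,"dy":0,"dz":0,"wx":0,"wy":0,"wz":0,"gripper":0}]}}

```text
time: 2.25
tool_pos: [0.5036, 0.2705, 0.3025]
ee_rot: [-3.141, -0.001, 2.744]
wrist_force: [-0.2, 0.9, -0.8]
width: 0.0938
finger_force: 0.0
```

```bash
python3 - <<'E'
from h import *
go([.52,.26,.222],2.745)
c=eyes.get_calibration("wrist"); im=eyes.snapshot("wrist")[:,:,::-1]
cv2.imwrite("pics/w2.png",cv2.resize(im,(800,600),interpolation=cv2.INTER_CUBIC))
json.dump({k:np.asarray(v).tolist() for k,v in c.items()},open("c1.json","w"))
t=json.load(open("p.json"))[0]
print((proj(place(t,np.array([[75,110,30],[75,-110,30],[-75,-110,30],[-75,110,30],[-10,66,69],[2,-87,72],[-42,-45,77]])/1e3),c)*800/560).round())
E
```

```text
t 2.25 yaw->2.745 q6~-0.71 turn(units) [-0.   -0.01 -0.01] shift(units) [-0.96 -0.17  0.12] tcp [0.5036 0.2705 0.3025]
[[519. 400.]
 [261. 401.]
 [244. 224.]
 [533. 223.]
 [480. 321.]
 [267. 338.]
 [321. 280.]]
```

View pics/w2.png

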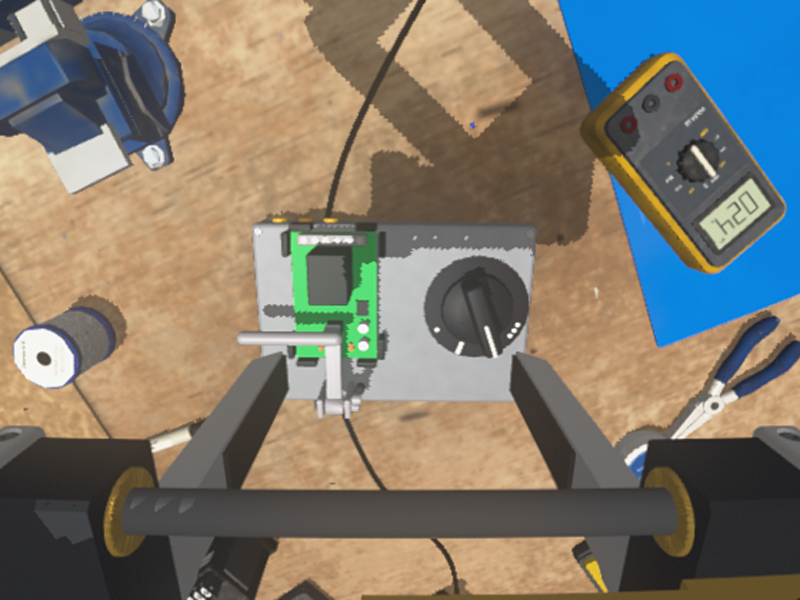

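The wrist view shows the tester top from (254,226) to (535,226), with its back edge near row 400. The knob's pointer end is at (492,355) and its tail at (472,268). The OFF bar mark is at (460,348), the single dot at (437,328) and the three dots at (515,330). The lifting bar lies along row 339 and the relay top is near (329,277). Next I'll refine these numerically.

```bash
python3 - <<'E'
from h import *
c={k:np.array(v) for k,v in json.load(open("c1.json")).items()}
im=cv2.imread("pics/w2.png"); s=.7
hsv=cv2.cvtColor(im,cv2.COLOR_BGR2HSV)
g=((hsv[...,0]>45)&(hsv[...,0]<80)&(hsv[...,1]>120)).astype(np.uint8); g[:200]=0;g[420:]=0
ys,xs=np.nonzero(g[:, 250:420]); print("green",xs.min()+250,xs.max()+250,ys.min(),ys.max())
gr=cv2.cvtColor(im,cv2.COLOR_BGR2GRAY).astype(int)
for r in (232,250,300): print(r,"L",gr[r,240:270:2].tolist(),"R",gr[r,520:550:2].tolist())
print("col 450 front",gr[212:240:2,560 if 0 else 400].tolist(),"back",gr[385:412:2,450].tolist())
print("relay row 260",gr[260,296:364:3].tolist()); print("relay col 325",gr[236:312:3,325].tolist())
B=ray(np.array([(472,268),(492,355)])*s,.069,c); d=B[0]-B[1]; t=json.load(open("p.json"))[0]
print(B,np.arctan2(-d[1],-d[0])-t[2])
L=np.array([[-70,-13,41],[-70,-77,41],[30,-13,41],[30,-77,41]])/1e3
print("board pred",(proj(place(t,L),c)/s).round(1).tolist())
E
```

```text
green 290 376 232 358
232 L [162, 167, 167, 166, 167, 167, 161, 212, 242, 244, 245, 190, 211, 209, 210] R [108, 108, 106, 108, 116, 121, 113, 104, 95, 84, 85, 85, 86, 85, 86]
250 L [147, 148, 149, 145, 142, 144, 144, 169, 206, 211, 209, 209, 209, 209, 209] R [188, 185, 179, 189, 180, 186, 111, 95, 129, 129, 127, 126, 127, 125, 129]
300 L [159, 157, 157, 160, 157, 153, 156, 152, 151, 183, 202, 204, 204, 203, 204] R [71, 71, 68, 69, 109, 128, 140, 146, 147, 144, 142, 140, 137, 134, 136]
col 450 front [85, 84, 82, 83, 85, 83, 90, 104, 107, 108, 108, 108, 107, 109] back [184, 184, 184, 183, 184, 183, 184, 180, 157, 148, 155, 157, 154, 155]
relay row 260 [179, 178, 179, 159, 101, 109, 108, 108, 108, 108, 107, 107, 106, 106, 105, 106, 68, 58, 58, 91, 96, 95, 95]
relay col 325 [183, 246, 209, 86, 60, 60, 62, 106, 107, 107, 107, 107, 106, 105, 106, 106, 105, 105, 105, 104, 103, 104, 103, 129, 173, 181]
[[0.50996573 0.32354008 0.069     ]
 [0.57678453 0.31460904 0.069     ]] 0.26347848889106407
board pred [[370.7, 231.5], [284.2, 231.8], [373.0, 357.1], [293.1, 357.1]]
```

```bash
python3 - <<'E'
from h import *
c={k:np.array(v) for k,v in json.load(open("c1.json")).items()}
P=json.load(open("p.json"));t=np.array(P[0]); s=.7
L=np.array([[-70,-13,41],[-70,-77,41],[30,-13,41],[-75,0,30],[75,60,30]])/1e3
print("skirt wrist",ray([(476*s,307*s)],.04,c)); ct=eyes.get_calibration("top")
print("skirt top",ray([(105.5/4-.5+155,144.5/4-.5+170)],.04,ct),"model",place(t,[[-.01,.066,.04]]))
print("relay wrist",ray([(325*s,280*s)],.077,c),"model",place(t,[[-.042,-.045,.077]]))
print("board ctr wrist",ray([(333*s,295*s)],.041,c),"model",place(t,[[-.02,-.045,.041]]))
print("bar tip wrist",ray([(238*s,338.5*s)],.077,c),"model",place(t,[[.002,-.107,.077]]))
E
```

```text
skirt wrist [[0.54771729 0.31762217 0.04      ]]
skirt top [[0.54985202 0.31592444 0.04      ]] model [[0.5484333 0.3157408 0.04     ]]
relay wrist [[0.47694891 0.22793882 0.077     ]] model [[0.47606194 0.22569977 0.077     ]]
board ctr wrist [[0.49582332 0.21978106 0.041     ]] model [[0.49635641 0.21720656 0.041     ]]
bar tip wrist [[0.49145361 0.15258786 0.077     ]] model [[0.49271544 0.15151985 0.077     ]]
```

```bash
python3 - <<'E'
from h import *
P=json.load(open("p.json")); P[0][1]+=.0013; json.dump(P,open("p.json","w"))
k=place(P[0],[[-.01,.066,.063]])[0]; print(k); go(k,P[0][2]+.349)
E
```

```text
[0.5484333 0.3170408 0.063    ]
t 2.30 yaw->3.094 q6~-1.00 turn(units) [ 0.   -0.01 -2.91] shift(units) [-2.15  2.41  8.08] tcp [0.5032 0.271  0.3026]
```

{"fn": "carry_out", "kwargs": {"deltas": [{"dx":0,"dy":0,"dz":0,"wx":0,"wy":0,"wz":-0.95,"gripper":0},{"dx":0,"dy":0,"dz":0,"wx":0,"wy":0,"wz":-0.98,"gripper":0},{"dx":0,"dy":0,"dz":0,"wx":0,"wy":0,"wz":-0.98,"gripper":0},{"dx":-0.7,"dy":0.8,"dz":0.7,"wx":0,"wy":0,"wz":0,"gripper":0},{"dx":-0.7,"dy":0.8,"dz":0.8,"wx":0,"wy":0,"wz":0,"gripper":0},{"dx":-0.75,"dy":0.8,"dz":0.8,"wx":0,"wy":0,"wz":0,"gripper":0},{"dx":0,"dy":0,"dz":0.8,"wx":0,"wy":0,"wz":0,"gripper":0},{"dx":0,"dy":0,"dz":0.8,"wx":0,"wy":0,"wz":0,"gripper":0},{"dx":0,"dy":0,"dz":0.6,"wx":0,"wy":0,"wz":0,"gripper":0},{"dx":0,"dy":0,"dz":0,"wx":0,"wy":0,"wz":0,"gripper":0},{"dx":0,"dy":0,"dz":0,"wx":0,"wy":0,"wz":0,"gripper":0}]}}

```text
time: 3.22
tool_pos: [0.548, 0.3171, 0.2123]
ee_rot: [-3.141, -0.001, 3.095]
wrist_force: [-0.1, -0.2, 0.7]
width: 0.0945
finger_force: 0.0
```

```bash
python3 - <<'E'
from h import *
P=json.load(open("p.json"))
go(place(P[0],[[-.01,.066,.063]])[0],P[0][2]+.349)
E
```

```text
t 3.22 yaw->3.094 q6~-1.00 turn(units) [-0.   -0.01  0.01] shift(units) [-0.02 -0.    3.57] tcp [0.548  0.3171 0.2123]
```

Next I descend and close on the bar.

{"fn": "carry_out", "kwargs": {"deltas": [{"dx":0,"dy":0,"dz":0.7,"wx":0,"wy":0,"wz":0,"gripper":0},{"dx":0,"dy":0,"dz":0.8,"wx":0,"wy":0,"wz":0,"gripper":0},{"dx":0,"dy":0,"dz":0.8,"wx":0,"wy":0,"wz":0,"gripper":0},{"dx":0,"dy":0,"dz":0.7,"wx":0,"wy":0,"wz":0,"gripper":0},{"dx":0,"dy":0,"dz":0.4,"wx":0,"wy":0,"wz":0,"gripper":0},{"dx":0,"dy":0,"dz":0.15,"wx":0,"wy":0,"wz":0,"gripper":0},{"dx":0,"dy":0,"dz":0,"wx":0,"wy":0,"wz":0,"gripper":0},{"dx":0,"dy":0,"dz":0,"wx":0,"wy":0,"wz":0,"gripper":120},{"dx":0,"dy":0,"dz":0,"wx":0,"wy":0,"wz":0,"gripper":200},{"dx":0,"dy":0,"dz":0,"wx":0,"wy":0,"wz":0,"gripper":255},{"dx":0,"dy":0,"dz":0,"wx":0,"wy":0,"wz":0,"gripper":255},{"dx":0,"dy":0,"dz":0,"wx":0,"wy":0,"wz":0,"gripper":255},{"dx":0,"dy":0,"dz":0,"wx":0,"wy":0,"wz":0,"gripper":255},{"dx":0,"dy":0,"dz":0,"wx":0,"wy":0,"wz":0,"gripper":255}]}}

```text
time: 4.38
tool_pos: [0.5489, 0.3168, 0.1418]
ee_rot: [3.141, 0.0, 3.094]
wrist_force: [0.2, 0.8, 0.6]
width: 0.051
finger_force: 0.0
```

```bash
python3 - <<'E'
from h import *
o=robot.get_obs(); print(o["wrist_force"],o["wrist_torque"],o["width"],o["finger_force"])
P=json.load(open("p.json"))
go(place(P[0],[[-.01,.066,.063]])[0],P[0][2]-.349)
E
```

```text
[0.18749364 0.80542882 0.64375445] [0.05010335 0.04528789 0.03422981] 0.05100685860797238 0.0
t 4.38 yaw->2.396 q6~-0.30 turn(units) [0.   0.   5.81] shift(units) [ 0.03 -0.01  0.04] tcp [0.5489 0.3168 0.1418]
```

{"fn": "carry_out", "kwargs": {"deltas": [{"dx":0,"dy":0,"dz":0,"wx":0,"wy":0,"wz":0,"gripper":255},{"dx":0,"dy":0,"dz":0,"wx":0,"wy":0,"wz":0,"gripper":255},{"dx":0,"dy":0,"dz":0,"wx":0,"wy":0,"wz":0,"gripper":255},{"dx":0,"dy":0,"dz":0,"wx":0,"wy":0,"wz":0,"gripper":255},{"dx":0,"dy":0,"dz":0,"wx":0,"wy":0,"wz":0,"gripper":255},{"dx":0,"dy":0,"dz":0,"wx":0,"wy":0,"wz":0,"gripper":255},{"dx":0,"dy":0,"dz":0,"wx":0,"wy":0,"wz":0,"gripper":255},{"dx":0,"dy":0,"dz":0,"wx":0,"wy":0,"wz":0,"gripper":255},{"dx":0,"dy":0,"dz":0,"wx":0,"wy":0,"wz":0,"gripper":255}]}}

```text
time: 5.13
tool_pos: [0.5489, 0.3175, 0.1417]
ee_rot: [3.14, 0.0, 3.094]
wrist_force: [0.5, 3.7, -1.6]
width: 0.0137
finger_force: 30.0
```

```bash
python3 - <<'E'
from h import *
o=robot.get_obs(); print(o["wrist_force"],o["wrist_torque"],o["width"],o["finger_force"])
E
```

```text
[ 0.49704128  3.71453774 -1.55466587] [ 0.80022561 -0.0266628   0.01290801] 0.013700653806443726 29.998642802238464
```

{"fn": "carry_out", "kwargs": {"deltas": [{"dx":0,"dy":0,"dz":0,"wx":0,"wy":0,"wz":0.5,"gripper":255},{"dx":0,"dy":0,"dz":0,"wx":0,"wy":0,"wz":0.7,"gripper":255},{"dx":0,"dy":0,"dz":0,"wx":0,"wy":0,"wz":0.7,"gripper":255},{"dx":0,"dy":0,"dz":0,"wx":0,"wy":0,"wz":0.7,"gripper":255},{"dx":0,"dy":0,"dz":0,"wx":0,"wy":0,"wz":0.7,"gripper":255},{"dx":0,"dy":0,"dz":0,"wx":0,"wy":0,"wz":0.7,"gripper":255},{"dx":0,"dy":0,"dz":0,"wx":0,"wy":0,"wz":0.7,"gripper":255},{"dx":0,"dy":0,"dz":0,"wx":0,"wy":0,"wz":0.7,"gripper":255},{"dx":0,"dy":0,"dz":0,"wx":0,"wy":0,"wz":0.4,"gripper":255},{"dx":0,"dy":0,"dz":0,"wx":0,"wy":0,"wz":0,"gripper":255},{"dx":0,"dy":0,"dz":0,"wx":0,"wy":0,"wz":0,"gripper":255},{"dx":0,"dy":0,"dz":0,"wx":0,"wy":0,"wz":0,"gripper":255}]}}

```text
time: 6.13
tool_pos: [0.5491, 0.3182, 0.1417]
ee_rot: [3.138, -0.001, 2.398]
wrist_force: [1.5, 6.7, -1.4]
width: 0.0138
finger_force: 30.0
```

```bash
python3 - <<'E'
from h import *
o=robot.get_obs(); print(o["ee_rot"],o["wrist_force"],o["wrist_torque"],o["width"],o["finger_force"])
E
```

```text
[ 3.13836191e+00 -1.36425015e-03  2.39831933e+00] [ 1.53095121  6.71994758 -1.39427009] [ 1.11313989 -0.26016911 -0.02322889] 0.01375811836327628 29.999179244041443
```

{"fn": "carry_out", "kwargs": {"deltas": [{"dx":0,"dy":0,"dz":0,"wx":0,"wy":0,"wz":0,"gripper":120},{"dx":0,"dy":0,"dz":0,"wx":0,"wy":0,"wz":0,"gripper":120},{"dx":0,"dy":0,"dz":0,"wx":0,"wy":0,"wz":0,"gripper":120},{"dx":0,"dy":0,"dz":0,"wx":0,"wy":0,"wz":0,"gripper":120},{"dx":0,"dy":0,"dz":-0.3,"wx":0,"wy":0,"wz":0,"gripper":120},{"dx":0,"dy":0,"dz":-0.7,"wx":0,"wy":0,"wz":0,"gripper":120},{"dx":0,"dy":0,"dz":-1,"wx":0,"wy":0,"wz":0,"gripper":120},{"dx":0,"dy":0,"dz":-1,"wx":0,"wy":0,"wz":0,"gripper":120},{"dx":0,"dy":0,"dz":-1,"wx":0,"wy":0,"wz":0,"gripper":120},{"dx":0,"dy":0,"dz":-0.5,"wx":0,"wy":0,"wz":0,"gripper":120},{"dx":0,"dy":0,"dz":0,"wx":0,"wy":0,"wz":0,"gripper":120}]}}

```text
time: 7.05
tool_pos: [0.5501, 0.3171, 0.2358]
ee_rot: [3.135, 0.003, 2.398]
wrist_force: [0.8, 0.2, 0.8]
width: 0.0494
finger_force: 0.0
```

```bash
python3 - <<'E'
from h import *
o=robot.get_obs(); print(o["width"])
P=json.load(open("p.json"))
go(place(P[0],[[.002,-.087,.072]])[0],P[0][2]+np.pi/2)
c=eyes.get_calibration("wrist");im=eyes.snapshot("wrist")[:,:,::-1]
p=proj(place(P[0],[[-.01,.066,.04]]),c)[0]; print(p)
x,y=np.clip(p,90,[470,330]).astype(int); cv2.imwrite("pics/k.png",cv2.resize(im[y-90:y+90,x-90:x+90],(540,540),interpolation=cv2.INTER_CUBIC))
E
```

```text
0.049358984563828694
t 7.05 yaw->1.174 q6~0.73 turn(units) [ 6.000e-02 -1.000e-02  1.019e+01] shift(units) [-7.68  0.52  4.29] tcp [0.5501 0.3171 0.2358]
[275.57275746 210.89302442]
```

View pics/k.png

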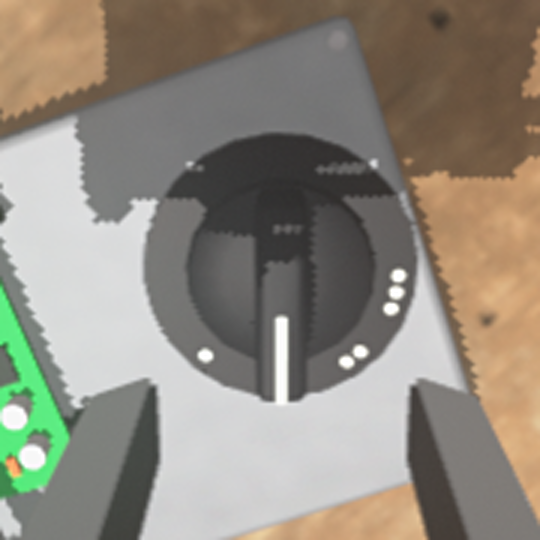

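The knob's pointer at (281,360) covers the OFF bar, and the one, two and three dots are all visible. The selector is at OFF, so I'll go to the finger bar.

{"fn": "carry_out", "kwargs": {"deltas": [{"dx":0,"dy":0,"dz":0,"wx":0.06,"wy":0,"wz":0.59,"gripper":120},{"dx":0,"dy":0,"dz":0,"wx":0,"wy":0,"wz":0.96,"gripper":120},{"dx":0,"dy":0,"dz":0,"wx":0,"wy":0,"wz":0.96,"gripper":120},{"dx":0,"dy":0,"dz":0,"wx":0,"wy":0,"wz":0.96,"gripper":120},{"dx":0,"dy":0,"dz":0,"wx":0,"wy":0,"wz":0.96,"gripper":120},{"dx":0,"dy":0,"dz":0,"wx":0,"wy":0,"wz":0.96,"gripper":120},{"dx":0,"dy":0,"dz":0,"wx":0,"wy":0,"wz":0.96,"gripper":120},{"dx":0,"dy":0,"dz":0,"wx":0,"wy":0,"wz":0.96,"gripper":120},{"dx":0,"dy":0,"dz":0,"wx":0,"wy":0,"wz":0.96,"gripper":120},{"dx":0,"dy":0,"dz":0,"wx":0,"wy":0,"wz":0.96,"gripper":120},{"dx":0,"dy":0,"dz":0,"wx":0,"wy":0,"wz":0.96,"gripper":120},{"dx":-0.8,"dy":0.05,"dz":0,"wx":0,"wy":0,"wz":0,"gripper":120},{"dx":-1,"dy":0.07,"dz":0,"wx":0,"wy":0,"wz":0,"gripper":120},{"dx":-1,"dy":0.07,"dz":0,"wx":0,"wy":0,"wz":0,"gripper":120},{"dx":-1,"dy":0.07,"dz":0,"wx":0,"wy":0,"wz":0,"gripper":120},{"dx":-1,"dy":0.07,"dz":0,"wx":0,"wy":0,"wz":0,"gripper":120},{"dx":-1,"dy":0.07,"dz":0,"wx":0,"wy":0,"wz":0,"gripper":120},{"dx":-1,"dy":0.07,"dz":0,"wx":0,"wy":0,"wz":0,"gripper":120},{"dx":-0.8,"dy":0.05,"dz":0,"wx":0,"wy":0,"wz":0,"gripper":120},{"dx":0,"dy":0,"dz":0,"wx":0,"wy":0,"wz":0,"gripper":120}]}}

```text
time: 8.77
tool_pos: [0.4985, 0.1701, 0.2308]
ee_rot: [-3.136, 0.01, 1.172]
wrist_force: [-0.3, 0.7, 0.9]
width: 0.0498
finger_force: 0.0
```

```bash
python3 - <<'E'
from h import *
P=json.load(open("p.json"))
go(place(P[0],[[.002,-.087,.072]])[0],P[0][2]+np.pi/2)
c=eyes.get_calibration("wrist");im=eyes.snapshot("wrist")[:,:,::-1]
print(proj(place(P[0],[[.002,-.087,.072],[.002,-.107,.077],[.062,-.045,.058]]),c).round()*800/560)
cv2.imwrite("pics/f.png",cv2.resize(im,(800,600),interpolation=cv2.INTER_CUBIC))
E
```

```text
t 8.77 yaw->1.174 q6~0.73 turn(units) [-0.04  0.08 -0.02] shift(units) [0.09 0.07 4.04] tcp [0.4985 0.1701 0.2308]
[[401.42857143 318.57142857]
 [401.42857143 357.14285714]
 [510.         238.57142857]]
```

View pics/f.png

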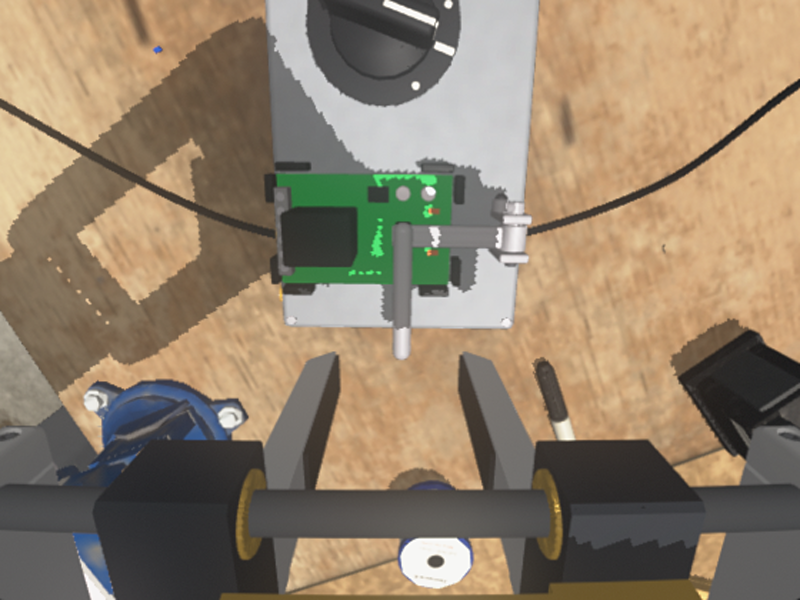

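The lifting bar runs down column 401 and its tip is at (401,356), exactly as predicted. I'll descend and grip it.

{"fn": "carry_out", "kwargs": {"deltas": [{"dx":0.09,"dy":0.07,"dz":0.5,"wx":0,"wy":0.08,"wz":0,"gripper":120},{"dx":0,"dy":0,"dz":0.8,"wx":0,"wy":0,"wz":0,"gripper":120},{"dx":0,"dy":0,"dz":0.8,"wx":0,"wy":0,"wz":0,"gripper":120},{"dx":0,"dy":0,"dz":0.8,"wx":0,"wy":0,"wz":0,"gripper":120},{"dx":0,"dy":0,"dz":0.7,"wx":0,"wy":0,"wz":0,"gripper":120},{"dx":0,"dy":0,"dz":0.4,"wx":0,"wy":0,"wz":0,"gripper":120},{"dx":0,"dy":0,"dz":0,"wx":0,"wy":0,"wz":0,"gripper":180},{"dx":0,"dy":0,"dz":0,"wx":0,"wy":0,"wz":0,"gripper":255},{"dx":0,"dy":0,"dz":0,"wx":0,"wy":0,"wz":0,"gripper":255},{"dx":0,"dy":0,"dz":0,"wx":0,"wy":0,"wz":0,"gripper":255},{"dx":0,"dy":0,"dz":0,"wx":0,"wy":0,"wz":0,"gripper":255},{"dx":0,"dy":0,"dz":0,"wx":0,"wy":0,"wz":0,"gripper":255},{"dx":0,"dy":0,"dz":0,"wx":0,"wy":0,"wz":0,"gripper":255},{"dx":0,"dy":0,"dz":0,"wx":0,"wy":0,"wz":0,"gripper":255},{"dx":0,"dy":0,"dz":0,"wx":0,"wy":0,"wz":0,"gripper":255}]}}

```text
time: 10.07
tool_pos: [0.5014, 0.1742, 0.1534]
ee_rot: [-3.138, -0.004, 1.175]
wrist_force: [-3.9, 2.1, 4.2]
width: 0.0093
finger_force: 30.0
```

```bash
python3 - <<'E'
from h import *
P=json.load(open("p.json"))
go(place(P[0],[[.002,-.087,.072]])[0],P[0][2]+np.pi/2)
o=robot.get_obs(); print(o["wrist_force"],o["width"],o["finger_force"])
r=np.hypot(60,14);a0=np.arctan2(14,60)
a=a0+np.linspace(0,1.85,17); x=-r*np.cos(a)/20; z=r*np.sin(a)/20
print("dy (tool y=+tester x)",np.diff(x).round(2).tolist(),"dz",(-np.diff(z)).round(2).tolist())
E
```

```text
t 10.07 yaw->1.174 q6~0.73 turn(units) [-0.03 -0.03  0.  ] shift(units) [-0.15  0.01  0.17] tcp [0.5014 0.1742 0.1534]
[-3.92672981  2.14718685  4.22351996] 0.009274595655621777 30.000023245811462
dy (tool y=+tester x) [0.1, 0.14, 0.18, 0.21, 0.24, 0.27, 0.3, 0.32, 0.33, 0.35, 0.35, 0.36, 0.35, 0.35, 0.34, 0.32] dz [-0.34, -0.33, -0.31, -0.29, -0.26, -0.23, -0.2, -0.16, -0.12, -0.09, -0.05, -0.0, 0.04, 0.08, 0.12, 0.16]
```

{"fn": "carry_out", "kwargs": {"deltas": [{"dx":0,"dy":0.1,"dz":-0.34,"wx":0,"wy":0,"wz":0,"gripper":255},{"dx":0,"dy":0.14,"dz":-0.33,"wx":0,"wy":0,"wz":0,"gripper":255},{"dx":0,"dy":0.18,"dz":-0.31,"wx":0,"wy":0,"wz":0,"gripper":255},{"dx":0,"dy":0.21,"dz":-0.29,"wx":0,"wy":0,"wz":0,"gripper":255},{"dx":0,"dy":0,"dz":0,"wx":0,"wy":0,"wz":0,"gripper":255}]}}

```text
time: 10.48
tool_pos: [0.5118, 0.1697, 0.1783]
ee_rot: [-3.132, -0.002, 1.175]
wrist_force: [-7.9, 3.8, 2.3]
width: 0.0086
finger_force: 30.0
```

{"fn": "carry_out", "kwargs": {"deltas": [{"dx":0,"dy":0.24,"dz":-0.26,"wx":0,"wy":0,"wz":0,"gripper":255},{"dx":0,"dy":0.27,"dz":-0.23,"wx":0,"wy":0,"wz":0,"gripper":255},{"dx":0,"dy":0.3,"dz":-0.2,"wx":0,"wy":0,"wz":0,"gripper":255},{"dx":0,"dy":0.32,"dz":-0.16,"wx":0,"wy":0,"wz":0,"gripper":255},{"dx":0,"dy":0.33,"dz":-0.12,"wx":0,"wy":0,"wz":0,"gripper":255},{"dx":0,"dy":0.35,"dz":-0.09,"wx":0,"wy":0,"wz":0,"gripper":255},{"dx":0,"dy":0,"dz":0,"wx":0,"wy":0,"wz":0,"gripper":255}]}}

```text
time: 11.07
tool_pos: [0.5489, 0.1538, 0.2021]
ee_rot: [3.138, -0.004, 1.174]
wrist_force: [0.3, -1.3, 6.4]
width: 0.009
finger_force: 30.0
```

{"fn": "carry_out", "kwargs": {"deltas": [{"dx":0,"dy":0.35,"dz":-0.05,"wx":0,"wy":0,"wz":0,"gripper":255},{"dx":0,"dy":0.36,"dz":0,"wx":0,"wy":0,"wz":0,"gripper":255},{"dx":0,"dy":0.35,"dz":0.04,"wx":0,"wy":0,"wz":0,"gripper":255},{"dx":0,"dy":0.35,"dz":0.08,"wx":0,"wy":0,"wz":0,"gripper":255},{"dx":0,"dy":0.34,"dz":0.12,"wx":0,"wy":0,"wz":0,"gripper":255},{"dx":0,"dy":0.32,"dz":0.16,"wx":0,"wy":0,"wz":0,"gripper":255},{"dx":0,"dy":0,"dz":0,"wx":0,"wy":0,"wz":0,"gripper":255}]}}

```text
time: 11.65
tool_pos: [0.5866, 0.1377, 0.1901]
ee_rot: [-3.14, -0.002, 1.174]
wrist_force: [4.2, -3.3, -3.7]
width: 0.0087
finger_force: 30.0
```

```bash
python3 - <<'E'
from h import *
P=json.load(open("p.json"))
o=robot.get_obs(); d=o["tool_pos"][:2]-P[0][:2]; t=P[0][2]
lx=np.cos(t)*d[0]+np.sin(t)*d[1]; z=o["tool_pos"][2]-.081
print("finger angle",np.arctan2(z-.058,.062-lx)-np.arctan2(14,60),lx,z,o["wrist_force"])
E
```

```text
finger angle 1.9069193035509848 0.09440758285049233 0.10908105568239125 [ 4.23086195 -3.30411894 -3.73796906]
```

{"fn": "carry_out", "kwargs": {"deltas": [{"dx":0,"dy":0,"dz":0,"wx":0,"wy":0,"wz":0,"gripper":130},{"dx":0,"dy":0,"dz":0,"wx":0,"wy":0,"wz":0,"gripper":130},{"dx":0,"dy":0,"dz":0,"wx":0,"wy":0,"wz":0,"gripper":130},{"dx":0,"dy":0,"dz":0,"wx":0,"wy":0,"wz":0,"gripper":130},{"dx":0,"dy":0,"dz":-0.4,"wx":0,"wy":0,"wz":0,"gripper":130},{"dx":0,"dy":0,"dz":-0.8,"wx":0,"wy":0,"wz":0,"gripper":130},{"dx":0,"dy":0,"dz":-0.9,"wx":0,"wy":0,"wz":0,"gripper":130},{"dx":0,"dy":0,"dz":-0.7,"wx":0,"wy":0,"wz":0,"gripper":130},{"dx":0,"dy":0,"dz":0,"wx":0,"wy":0,"wz":0,"gripper":130}]}}

```text
time: 12.4
tool_pos: [0.586, 0.1395, 0.2533]
ee_rot: [3.138, -0.008, 1.176]
wrist_force: [-0.0, 0.2, 0.7]
width: 0.0461
finger_force: 0.0
```

```bash
python3 - <<'E'
from h import *
P=json.load(open("p.json"))
go(place(P[0],[[-.042,-.045,.071]])[0],P[0][2]+np.pi)
o=robot.get_obs(); print(o["wrist_force"],o["width"])
E
```

```text
t 12.40 yaw->2.745 q6~-0.73 turn(units) [  0.07  -0.03 -13.08] shift(units) [6.76 1.91 5.22] tcp [0.586  0.1395 0.2533]
[-0.01243123  0.22035992  0.70808244] 0.046142553169044
```

{"fn": "carry_out", "kwargs": {"deltas": [{"dx":0,"dy":0,"dz":0,"wx":0.07,"wy":-0.03,"wz":-0.58,"gripper":95},{"dx":0,"dy":0,"dz":0,"wx":0,"wy":0,"wz":-1,"gripper":95},{"dx":0,"dy":0,"dz":0,"wx":0,"wy":0,"wz":-1,"gripper":95},{"dx":0,"dy":0,"dz":0,"wx":0,"wy":0,"wz":-1,"gripper":95},{"dx":0,"dy":0,"dz":0,"wx":0,"wy":0,"wz":-1,"gripper":95},{"dx":0,"dy":0,"dz":0,"wx":0,"wy":0,"wz":-1,"gripper":95},{"dx":0,"dy":0,"dz":0,"wx":0,"wy":0,"wz":-1,"gripper":95},{"dx":0,"dy":0,"dz":0,"wx":0,"wy":0,"wz":-1,"gripper":95},{"dx":0,"dy":0,"dz":0,"wx":0,"wy":0,"wz":-1,"gripper":95},{"dx":0,"dy":0,"dz":0,"wx":0,"wy":0,"wz":-1,"gripper":95},{"dx":0,"dy":0,"dz":0,"wx":0,"wy":0,"wz":-1,"gripper":95},{"dx":0,"dy":0,"dz":0,"wx":0,"wy":0,"wz":-1,"gripper":95},{"dx":0,"dy":0,"dz":0,"wx":0,"wy":0,"wz":-1,"gripper":95},{"dx":0,"dy":0,"dz":0,"wx":0,"wy":0,"wz":-0.5,"gripper":95},{"dx":0,"dy":0,"dz":0,"wx":0,"wy":0,"wz":0,"gripper":95}]}}

```text
time: 13.65
tool_pos: [0.5845, 0.1391, 0.2477]
ee_rot: [-3.141, -0.012, 2.746]
wrist_force: [-0.0, 0.4, -0.2]
width: 0.0589
finger_force: 0.0
```

{"fn": "carry_out", "kwargs": {"deltas": [{"dx":0.6,"dy":0.17,"dz":0,"wx":0,"wy":0,"wz":0,"gripper":95},{"dx":1,"dy":0.28,"dz":0,"wx":0,"wy":0,"wz":0,"gripper":95},{"dx":1,"dy":0.28,"dz":0,"wx":0,"wy":0,"wz":0,"gripper":95},{"dx":1,"dy":0.28,"dz":0,"wx":0,"wy":0,"wz":0,"gripper":95},{"dx":1,"dy":0.28,"dz":0,"wx":0,"wy":0,"wz":0,"gripper":95},{"dx":1,"dy":0.28,"dz":0,"wx":0,"wy":0,"wz":0,"gripper":95},{"dx":1,"dy":0.28,"dz":0,"wx":0,"wy":0,"wz":0,"gripper":95},{"dx":0.2,"dy":0.05,"dz":0,"wx":0,"wy":0,"wz":0,"gripper":95},{"dx":0,"dy":0,"dz":0,"wx":0,"wy":0,"wz":0,"gripper":95}]}}

```text
time: 14.4
tool_pos: [0.4729, 0.2273, 0.2497]
ee_rot: [-3.141, -0.011, 2.746]
wrist_force: [0.1, -1.2, 0.6]
width: 0.0588
finger_force: 0.0
```

```bash
python3 - <<'E'
from h import *
P=json.load(open("p.json"))
go(place(P[0],[[-.042,-.045,.071]])[0],P[0][2]+np.pi)
c=eyes.get_calibration("wrist");im=eyes.snapshot("wrist")[:,:,::-1]
print((proj(place(P[0],[[-.042,-.045,.077],[.1,-.087,.107]]),c)*800/560).round(),robot.get_obs()["width"])
cv2.imwrite("pics/g.png",cv2.resize(im,(800,600),interpolation=cv2.INTER_CUBIC))
E
```

```text
t 14.40 yaw->2.745 q6~-0.73 turn(units) [-0.   -0.09  0.01] shift(units) [-0.15  0.04  5.04] tcp [0.4729 0.2273 0.2497]
[[399. 323.]
 [330. 560.]] 0.05894691002485518
```

View pics/g.png

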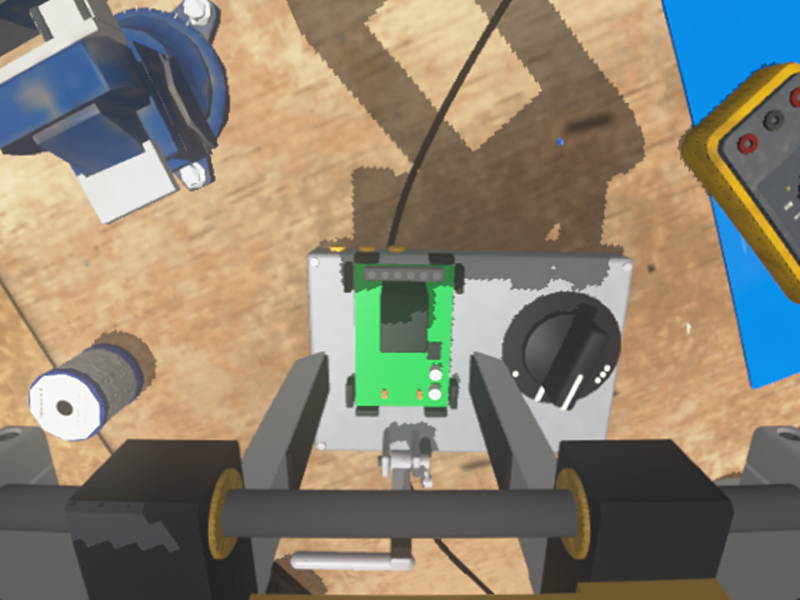

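The finger stands open (bar at about (350,562)), and the relay at (403,318) is centred between the fingers. The pointer at (575,395) needs a check against parallax, so I'll do that numerically.

```bash
python3 - <<'E'
from h import *
P=json.load(open("p.json")); c=eyes.get_calibration("wrist")
for a in (-1.047,-.349,.349,1.047):
    f=lambda r,z:(proj(place(P[0],[[-.01+r*np.cos(a),.066+r*np.sin(a),z]]),c)[0]*800/560).round().tolist()
    print(a,"skirt mark r25",f(.025,.04),"bar top ends",f(-.028,.069),f(.014,.069),f(.028,.069),f(.028,.041))
cv2.imwrite("pics/k2.png",cv2.resize(eyes.snapshot("wrist")[195:300,340:450,::-1],None,fx=5,fy=5,interpolation=cv2.INTER_CUBIC))
E
```

```text
-1.047 skirt mark r25 [531.0, 366.0] bar top ends [621.0, 345.0] [559.0, 377.0] [539.0, 387.0] [527.0, 369.0]
-0.349 skirt mark r25 [548.0, 381.0] bar top ends [600.0, 326.0] [570.0, 386.0] [560.0, 405.0] [547.0, 385.0]
0.349 skirt mark r25 [573.0, 381.0] bar top ends [569.0, 326.0] [585.0, 386.0] [590.0, 404.0] [574.0, 385.0]
1.047 skirt mark r25 [593.0, 366.0] bar top ends [543.0, 345.0] [597.0, 376.0] [615.0, 387.0] [597.0, 368.0]
```

View pics/k2.png

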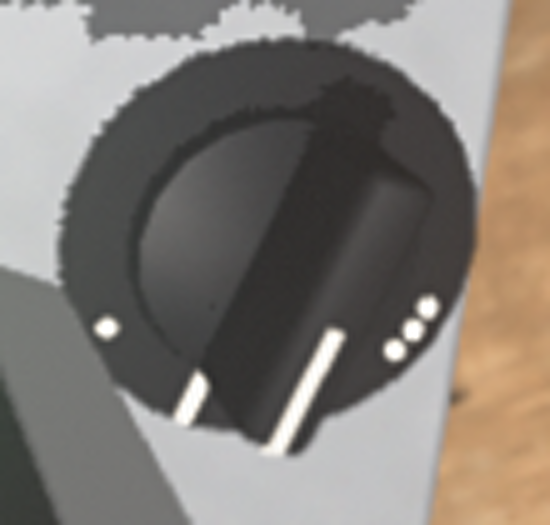

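The pointer end is at about (564,407), against a predicted (560,405) for OFF, and the bar mark lines up with it apart from parallax. The selector is still at OFF, so I'll descend on the relay.

{"fn": "carry_out", "kwargs": {"deltas": [{"dx":-0.15,"dy":0.04,"dz":0.5,"wx":0,"wy":-0.09,"wz":0,"gripper":95},{"dx":0,"dy":0,"dz":0.9,"wx":0,"wy":0,"wz":0,"gripper":95},{"dx":0,"dy":0,"dz":0.9,"wx":0,"wy":0,"wz":0,"gripper":95},{"dx":0,"dy":0,"dz":0.9,"wx":0,"wy":0,"wz":0,"gripper":95},{"dx":0,"dy":0,"dz":0.9,"wx":0,"wy":0,"wz":0,"gripper":95},{"dx":0,"dy":0,"dz":0.6,"wx":0,"wy":0,"wz":0,"gripper":95},{"dx":0,"dy":0,"dz":0.3,"wx":0,"wy":0,"wz":0,"gripper":95},{"dx":0,"dy":0,"dz":0,"wx":0,"wy":0,"wz":0,"gripper":95},{"dx":0,"dy":0,"dz":0,"wx":0,"wy":0,"wz":0,"gripper":95}]}}

```text
time: 15.25
tool_pos: [0.4778, 0.2257, 0.1498]
ee_rot: [-3.141, 0.0, 2.744]
wrist_force: [0.3, 0.1, -0.5]
width: 0.0588
finger_force: 0.0
```

```bash
python3 - <<'E'
from h import *
P=json.load(open("p.json"))
go(place(P[0],[[-.042,-.045,.071]])[0],P[0][2]+np.pi)
print(robot.get_obs()["wrist_force"])
E
```

```text
t 15.25 yaw->2.745 q6~-0.73 turn(units) [-0.01  0.   -0.01] shift(units) [0.11 0.03 0.04] tcp [0.4778 0.2257 0.1498]
[ 0.25530571  0.07097743 -0.48950622]
```

{"fn": "carry_out", "kwargs": {"deltas": [{"dx":0.1,"dy":0,"dz":0,"wx":0,"wy":0,"wz":0,"gripper":140},{"dx":0,"dy":0,"dz":0,"wx":0,"wy":0,"wz":0,"gripper":255},{"dx":0,"dy":0,"dz":0,"wx":0,"wy":0,"wz":0,"gripper":255},{"dx":0,"dy":0,"dz":0,"wx":0,"wy":0,"wz":0,"gripper":255},{"dx":0,"dy":0,"dz":0,"wx":0,"wy":0,"wz":0,"gripper":255},{"dx":0,"dy":0,"dz":0,"wx":0,"wy":0,"wz":0,"gripper":255},{"dx":0,"dy":0,"dz":0,"wx":0,"wy":0,"wz":0,"gripper":255},{"dx":0,"dy":0,"dz":0,"wx":0,"wy":0,"wz":0,"gripper":255},{"dx":0,"dy":0,"dz":0,"wx":0,"wy":0,"wz":0,"gripper":255}]}}

```text
time: 16.0
tool_pos: [0.476, 0.2273, 0.1501]
ee_rot: [3.14, 0.001, 2.745]
wrist_force: [1.2, 3.3, 1.4]
width: 0.028
finger_force: 30.0
```

{"fn": "carry_out", "kwargs": {"deltas": [{"dx":0,"dy":0,"dz":-0.1,"wx":0,"wy":0,"wz":0,"gripper":255},{"dx":0,"dy":0,"dz":-0.2,"wx":0,"wy":0,"wz":0,"gripper":255},{"dx":0,"dy":0,"dz":-0.3,"wx":0,"wy":0,"wz":0,"gripper":255},{"dx":0,"dy":0,"dz":-0.4,"wx":0,"wy":0,"wz":0,"gripper":255},{"dx":0,"dy":0,"dz":-0.6,"wx":0,"wy":0,"wz":0,"gripper":255},{"dx":0,"dy":0,"dz":-0.8,"wx":0,"wy":0,"wz":0,"gripper":255},{"dx":0,"dy":0,"dz":-0.8,"wx":0,"wy":0,"wz":0,"gripper":255},{"dx":0,"dy":0,"dz":-0.8,"wx":0,"wy":0,"wz":0,"gripper":255},{"dx":0,"dy":0,"dz":-0.7,"wx":0,"wy":0,"wz":0,"gripper":255},{"dx":0,"dy":0,"dz":-0.3,"wx":0,"wy":0,"wz":0,"gripper":255},{"dx":0,"dy":0,"dz":0,"wx":0,"wy":0,"wz":0,"gripper":255}]}}

```text
time: 16.92
tool_pos: [0.4761, 0.2266, 0.252]
ee_rot: [3.14, 0.003, 2.744]
wrist_force: [0.6, -0.2, -1.1]
width: 0.0277
finger_force: 30.0
```

```bash
python3 - <<'E'
from h import *
P=json.load(open("p.json")); y=P[1]
c=eyes.get_calibration("top"); 
# target: board x along +tray x or -tray x; board yaw = tool yaw - pi
b=place(y,[[0,-.045,.005]])[0]; print("tray_free",b)
o=robot.get_obs(); print(o["width"],o["finger_force"],o["wrist_force"],o["wrist_torque"])
yaw=y[2]; g=b+[-.022*np.cos(yaw),-.022*np.sin(yaw),.033]; print("grip goal",g)
go(g,yaw+np.pi)
E
```

```text
tray_free [ 0.54665635 -0.28030416  0.005     ]
0.02766013403205319 29.99836564064026 [ 0.56831069 -0.18350819 -1.07201328] [ 0.05040542  0.01968233 -0.00587206]
grip goal [ 0.53037806 -0.26550492  0.038     ]
t 16.92 yaw->2.404 q6~-1.30 turn(units) [0.01 0.02 2.84] shift(units) [-18.56 -16.38   6.8 ] tcp [0.4761 0.2266 0.252 ]
```

{"fn": "carry_out", "kwargs": {"deltas": [{"dx":0,"dy":0,"dz":0,"wx":0,"wy":0,"wz":0.44,"gripper":255},{"dx":0,"dy":0,"dz":0,"wx":0,"wy":0,"wz":0.8,"gripper":255},{"dx":0,"dy":0,"dz":0,"wx":0,"wy":0,"wz":0.8,"gripper":255},{"dx":0,"dy":0,"dz":0,"wx":0,"wy":0,"wz":0.8,"gripper":255},{"dx":-0.3,"dy":-0.26,"dz":0,"wx":0,"wy":0,"wz":0,"gripper":255},{"dx":-0.6,"dy":-0.53,"dz":0,"wx":0,"wy":0,"wz":0,"gripper":255},{"dx":-0.8,"dy":-0.71,"dz":0,"wx":0,"wy":0,"wz":0,"gripper":255},{"dx":-0.8,"dy":-0.71,"dz":0,"wx":0,"wy":0,"wz":0,"gripper":255},{"dx":-0.8,"dy":-0.71,"dz":0,"wx":0,"wy":0,"wz":0,"gripper":255},{"dx":-0.8,"dy":-0.71,"dz":0,"wx":0,"wy":0,"wz":0,"gripper":255},{"dx":-0.8,"dy":-0.71,"dz":0,"wx":0,"wy":0,"wz":0,"gripper":255},{"dx":-0.8,"dy":-0.71,"dz":0,"wx":0,"wy":0,"wz":0,"gripper":255},{"dx":-0.8,"dy":-0.71,"dz":0,"wx":0,"wy":0,"wz":0,"gripper":255},{"dx":-0.8,"dy":-0.71,"dz":0,"wx":0,"wy":0,"wz":0,"gripper":255},{"dx":-0.8,"dy":-0.71,"dz":0,"wx":0,"wy":0,"wz":0,"gripper":255},{"dx":-0.8,"dy":-0.71,"dz":0,"wx":0,"wy":0,"wz":0,"gripper":255},{"dx":-0.8,"dy":-0.71,"dz":0,"wx":0,"wy":0,"wz":0,"gripper":255},{"dx":-0.8,"dy":-0.71,"dz":0,"wx":0,"wy":0,"wz":0,"gripper":255},{"dx":-0.8,"dy":-0.71,"dz":0,"wx":0,"wy":0,"wz":0,"gripper":255},{"dx":-0.8,"dy":-0.71,"dz":0,"wx":0,"wy":0,"wz":0,"gripper":255}]}}

```text
time: 18.58
tool_pos: [0.5095, -0.0965, 0.2489]
ee_rot: [-3.139, -0.001, 2.406]
wrist_force: [1.0, 0.8, -1.4]
width: 0.0277
finger_force: 30.0
```

{"fn": "carry_out", "kwargs": {"deltas": [{"dx":-0.8,"dy":-0.71,"dz":0,"wx":0,"wy":0,"wz":0,"gripper":255},{"dx":-0.8,"dy":-0.71,"dz":0,"wx":0,"wy":0,"wz":0,"gripper":255},{"dx":-0.8,"dy":-0.71,"dz":0,"wx":0,"wy":0,"wz":0,"gripper":255},{"dx":-0.8,"dy":-0.71,"dz":0,"wx":0,"wy":0,"wz":0,"gripper":255},{"dx":-0.8,"dy":-0.71,"dz":0,"wx":0,"wy":0,"wz":0,"gripper":255},{"dx":-0.8,"dy":-0.71,"dz":0,"wx":0,"wy":0,"wz":0,"gripper":255},{"dx":-0.7,"dy":-0.6,"dz":0,"wx":0,"wy":0,"wz":0,"gripper":255},{"dx":-0.3,"dy":-0.26,"dz":0,"wx":0,"wy":0,"wz":0,"gripper":255},{"dx":0,"dy":0,"dz":0,"wx":0,"wy":0,"wz":0,"gripper":255},{"dx":0,"dy":0,"dz":0,"wx":0,"wy":0,"wz":0,"gripper":255}]}}

```text
time: 19.42
tool_pos: [0.5267, -0.2486, 0.2491]
ee_rot: [-3.141, -0.002, 2.404]
wrist_force: [-0.4, 0.9, -1.2]
width: 0.0278
finger_force: 30.0
```

```bash
python3 - <<'E'
from h import *
P=json.load(open("p.json")); y=P[1]
o=robot.get_obs(); print(o["width"],o["ee_rot"],o["wrist_force"])
b=place(y,[[0,-.045,.005]])[0]; yaw=y[2]; g=b+[-.022*np.cos(yaw),-.022*np.sin(yaw),.034]
go(g,yaw+np.pi)
c=eyes.get_calibration("wrist"); im=eyes.snapshot("wrist")
L=np.array([[65,-92.5,16],[-65,-92.5,16],[65,92.5,16],[-65,92.5,16]])/1e3
print("tray px",proj(place(y,L),c).round(1).tolist())
hsv=cv2.cvtColor(im,cv2.COLOR_RGB2HSV)
m=((hsv[...,0]>45)&(hsv[...,0]<80)&(hsv[...,1]>120)).astype(np.uint8)
for k in cv2.findContours(m,0,1)[0]:
    if cv2.contourArea(k)>300: print("green",cv2.contourArea(k),cv2.boxPoints(cv2.minAreaRect(k)).round().tolist())
# expected held board & done board corners
z=o["tool_pos"][2]-.112; q=[*o["tool_pos"][:2],o["ee_rot"][2]-np.pi]
B=[[x+.022,w,z+.003] for x,w in((-.05,-.032),(.05,-.032),(.05,.032),(-.05,.032))]
print("held",proj(place(q,B),c).round().tolist())
E
```

```text
0.027785552021545937 [-3.14076346e+00 -1.77958208e-03  2.40409043e+00] [-0.37830193  0.91956292 -1.22550971]
t 19.42 yaw->2.404 q6~-1.30 turn(units) [-0.01 -0.01  0.  ] shift(units) [-0.7  -0.5   6.61] tcp [ 0.5267 -0.2486  0.2491]
tray px [[225.8, 292.0], [219.6, 173.9], [394.6, 291.7], [408.1, 174.1]]
green 1981.5 [[245.0, 342.0], [251.0, 297.0], [312.0, 305.0], [306.0, 350.0]]
green 3676.0 [[228.0, 193.0], [385.0, 193.0], [385.0, 280.0], [228.0, 280.0]]
held [[226.0, 210.0], [233.0, 346.0], [324.0, 346.0], [331.0, 210.0]]
```

{"fn": "carry_out", "kwargs": {"deltas": [{"dx":-0.35,"dy":-0.25,"dz":0,"wx":0,"wy":0,"wz":0,"gripper":255},{"dx":-0.35,"dy":-0.25,"dz":0.4,"wx":0,"wy":0,"wz":0,"gripper":255},{"dx":0,"dy":0,"dz":0.8,"wx":0,"wy":0,"wz":0,"gripper":255},{"dx":0,"dy":0,"dz":0.9,"wx":0,"wy":0,"wz":0,"gripper":255},{"dx":0,"dy":0,"dz":0.9,"wx":0,"wy":0,"wz":0,"gripper":255},{"dx":0,"dy":0,"dz":0.9,"wx":0,"wy":0,"wz":0,"gripper":255},{"dx":0,"dy":0,"dz":0.6,"wx":0,"wy":0,"wz":0,"gripper":255},{"dx":0,"dy":0,"dz":0.3,"wx":0,"wy":0,"wz":0,"gripper":255},{"dx":0,"dy":0,"dz":0,"wx":0,"wy":0,"wz":0,"gripper":255},{"dx":0,"dy":0,"dz":0,"wx":0,"wy":0,"wz":0,"gripper":255}]}}

```text
time: 20.3
tool_pos: [0.531, -0.2657, 0.154]
ee_rot: [-3.141, 0.001, 2.404]
wrist_force: [0.4, -0.3, -0.8]
width: 0.0279
finger_force: 30.0
```

```bash
python3 - <<'E'
from h import *
P=json.load(open("p.json")); y=P[1]
o=robot.get_obs(); print(o["width"],o["ee_rot"],o["wrist_force"])
b=place(y,[[0,-.045,.005]])[0]; yaw=y[2]; g=b+[-.022*np.cos(yaw),-.022*np.sin(yaw),.034]
go(g,yaw+np.pi)
c=eyes.get_calibration("top"); im=eyes.snapshot("top")
s=[[-65+.01,0,0]]
# tray/board visible edges in wrist view: profile along tray y at x=-57 and along x at y=-80
c=eyes.get_calibration("wrist"); im=cv2.cvtColor(eyes.snapshot("wrist"),cv2.COLOR_RGB2HSV).astype(int)
def prof(a,bb,n):
    L=np.linspace(a,bb,n); p=proj(place(y,L/1e3),c).round().astype(int); ok=(p[:,0]>=0)&(p[:,0]<560)&(p[:,1]>=0)&(p[:,1]<420)
    print([(round(float(l[0])),round(float(l[1])),*im[q[1],q[0]].tolist()) for l,q,k in zip(L,p,ok) if k])
prof([-57,-100,16],[-57,-76,16],13); prof([-80,-30,16],[-40,-30,16],21)
E
```

```text
0.027858277175089582 [-3.14072165e+00  5.42731886e-04  2.40402248e+00] [ 0.43193347 -0.261687   -0.83684132]
t 20.30 yaw->2.404 q6~-1.30 turn(units) [-0.01  0.    0.  ] shift(units) [ 0.03 -0.01  1.85] tcp [ 0.531  -0.2657  0.154 ]
[(-57, -100, 16, 107, 131), (-57, -98, 16, 106, 132), (-57, -96, 16, 105, 131), (-57, -94, 16, 104, 132), (-57, -92, 17, 107, 129), (-57, -90, 18, 118, 145), (-57, -88, 18, 118, 151), (-57, -86, 18, 115, 124), (-57, -84, 18, 117, 148), (-57, -82, 18, 120, 162), (-57, -80, 18, 117, 163), (-57, -78, 18, 120, 161), (-57, -76, 17, 119, 163)]
[(-80, -30, 17, 106, 118), (-78, -30, 15, 105, 119), (-76, -30, 17, 104, 120), (-74, -30, 17, 106, 116), (-72, -30, 16, 105, 119), (-70, -30, 16, 104, 125), (-68, -30, 16, 106, 128), (-66, -30, 16, 106, 123), (-64, -30, 18, 115, 138), (-62, -30, 18, 116, 147), (-60, -30, 18, 121, 154), (-58, -30, 18, 114, 130), (-56, -30, 18, 121, 165), (-54, -30, 18, 120, 164), (-52, -30, 18, 121, 167), (-50, -30, 18, 119, 167), (-48, -30, 18, 119, 165), (-46, -30, 18, 119, 163), (-44, -30, 18, 118, 158), (-42, -30, 17, 119, 159), (-40, -30, 57, 119, 107)]
```

The tray's edges sit within 2 mm of where I measured them. I'll lower the board gently.

{"fn": "carry_out", "kwargs": {"deltas": [{"dx":0,"dy":0,"dz":0.4,"wx":0,"wy":0,"wz":0,"gripper":255},{"dx":0,"dy":0,"dz":0.5,"wx":0,"wy":0,"wz":0,"gripper":255},{"dx":0,"dy":0,"dz":0.4,"wx":0,"wy":0,"wz":0,"gripper":255},{"dx":0,"dy":0,"dz":0.2,"wx":0,"wy":0,"wz":0,"gripper":255},{"dx":0,"dy":0,"dz":0.1,"wx":0,"wy":0,"wz":0,"gripper":255},{"dx":0,"dy":0,"dz":0.1,"wx":0,"wy":0,"wz":0,"gripper":255},{"dx":0,"dy":0,"dz":0.05,"wx":0,"wy":0,"wz":0,"gripper":255},{"dx":0,"dy":0,"dz":0,"wx":0,"wy":0,"wz":0,"gripper":255},{"dx":0,"dy":0,"dz":0,"wx":0,"wy":0,"wz":0,"gripper":255}]}}

```text
time: 21.15
tool_pos: [0.5309, -0.2657, 0.1191]
ee_rot: [-3.141, 0.001, 2.404]
wrist_force: [-0.2, 1.1, -1.4]
width: 0.028
finger_force: 30.0
```

{"fn": "carry_out", "kwargs": {"deltas": [{"dx":0,"dy":0,"dz":0.05,"wx":0,"wy":0,"wz":0,"gripper":255},{"dx":0,"dy":0,"dz":0.05,"wx":0,"wy":0,"wz":0,"gripper":255},{"dx":0,"dy":0,"dz":0,"wx":0,"wy":0,"wz":0,"gripper":255},{"dx":0,"dy":0,"dz":0,"wx":0,"wy":0,"wz":0,"gripper":255}]}}

```text
time: 21.48
tool_pos: [0.5309, -0.2657, 0.1171]
ee_rot: [-3.141, 0.001, 2.404]
wrist_force: [1.0, -1.0, -0.4]
width: 0.0278
finger_force: 30.0
```

{"fn": "carry_out", "kwargs": {"deltas": [{"dx":0,"dy":0,"dz":0.05,"wx":0,"wy":0,"wz":0,"gripper":255},{"dx":0,"dy":0,"dz":0,"wx":0,"wy":0,"wz":0,"gripper":255},{"dx":0,"dy":0,"dz":0,"wx":0,"wy":0,"wz":0,"gripper":255}]}}

```text
time: 21.73
tool_pos: [0.531, -0.2657, 0.1171]
ee_rot: [-3.141, 0.001, 2.404]
wrist_force: [-2.1, 1.1, 5.7]
width: 0.0276
finger_force: 30.0
```

The board is touching down at about 6 N. I'll open partway and retreat upward.

{"fn": "carry_out", "kwargs": {"deltas": [{"dx":0,"dy":0,"dz":0,"wx":0,"wy":0,"wz":0,"gripper":135},{"dx":0,"dy":0,"dz":0,"wx":0,"wy":0,"wz":0,"gripper":135},{"dx":0,"dy":0,"dz":0,"wx":0,"wy":0,"wz":0,"gripper":135},{"dx":0,"dy":0,"dz":0,"wx":0,"wy":0,"wz":0,"gripper":135},{"dx":0,"dy":0,"dz":-0.2,"wx":0,"wy":0,"wz":0,"gripper":135},{"dx":0,"dy":0,"dz":-0.5,"wx":0,"wy":0,"wz":0,"gripper":135},{"dx":0,"dy":0,"dz":-0.9,"wx":0,"wy":0,"wz":0,"gripper":135},{"dx":0,"dy":0,"dz":-1,"wx":0,"wy":0,"wz":0,"gripper":135},{"dx":0,"dy":0,"dz":-1,"wx":0,"wy":0,"wz":0,"gripper":135},{"dx":0,"dy":0,"dz":-1,"wx":0,"wy":0,"wz":0,"gripper":135},{"dx":0,"dy":0,"dz":-1,"wx":0,"wy":0,"wz":0,"gripper":135},{"dx":0,"dy":0,"dz":-0.5,"wx":0,"wy":0,"wz":0,"gripper":135},{"dx":0,"dy":0,"dz":0,"wx":0,"wy":0,"wz":0,"gripper":135}]}}

```text
time: 22.82
tool_pos: [0.5319, -0.2662, 0.242]
ee_rot: [3.141, 0.007, 2.404]
wrist_force: [0.2, -1.0, -0.6]
width: 0.0443
finger_force: 0.0
```

```bash
python3 - <<'E'
from h import *
P=json.load(open("p.json")); t,y=P
o=robot.get_obs(); print(o["tool_pos"],o["width"],o["wrist_force"])
c=eyes.get_calibration("wrist"); im=eyes.snapshot("wrist")
hsv=cv2.cvtColor(im,cv2.COLOR_RGB2HSV)
m=((hsv[...,0]>45)&(hsv[...,0]<80)&(hsv[...,1]>100)).astype(np.uint8)
for k in cv2.findContours(m,0,1)[0]:
    if cv2.contourArea(k)>300: print("green",cv2.contourArea(k),cv2.boundingRect(k))
for w in (-.045,.0475):
    B=[[x,w+v,.008] for x,v in((-.05,-.032),(.05,-.032),(.05,.032),(-.05,.032))]
    print("expected board",proj(place(y,B),c).round().tolist())
# knob and finger from the top camera
T=cv2.cvtColor(eyes.snapshot("top"),cv2.COLOR_RGB2GRAY); ct=eyes.get_calibration("top")
def val(L): p=proj(place(t,np.array(L)/1e3),ct).round().astype(int); return T[p[:,1],p[:,0]].tolist()
for a in (-1.047,-.349,.349,1.047): print(a,"pointer brightness",val([[-10+r*np.cos(a),66+r*np.sin(a),69] for r in (12,16,20,24)]))
print("finger bar open",val([[100,-v,107] for v in(65,75,85,95)]),"bar down spot",val([[2,-v,72] for v in(65,75,85,95)]))
E
```

```text
[ 0.53193046 -0.26616541  0.24200887] 0.044268168751661736 [ 0.15913191 -0.98324271 -0.56578938]
green 3042.0 (333, 176, 66, 93)
green 3489.5 (247, 172, 64, 93)
expected board [[245.0, 171.0], [248.0, 264.0], [308.0, 264.0], [310.0, 171.0]]
expected board [[339.0, 171.0], [334.0, 264.0], [394.0, 264.0], [404.0, 171.0]]
-1.047 pointer brightness [22, 24, 63, 67]
-0.349 pointer brightness [96, 100, 162, 140]
0.349 pointer brightness [79, 38, 38, 37]
1.047 pointer brightness [37, 31, 40, 64]
finger bar open [200, 203, 189, 200] bar down spot [188, 185, 170, 191]
```

```bash
python3 -c "
from bench import robot
print(robot.close_job())"
```

```text
the job is handed in; nothing more can be done
None
```

The job is handed in at about 23 s on the robot's clock: the selector is at OFF, the hold-down finger was open after release (my last brightness check on it was inconclusive), and the board lies relay side up in the tray's empty bay, at the spot expected for flat on the floor.

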